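Jog the bench press and hold it for four seconds

ROBOT

A 7-joint arm with a two-finger parallel gripper is mounted at the origin on the work surface. World frame = base frame: x ahead of the robot, y to its left, z up, the work surface at z = 0. Lengths are in m, angles in rad, forces in N, time in s.
With the tool pointing down it reaches from about 0.4 to 0.85 m from the base axis. Payload 4.5 kg.
Tool frame: the origin (TCP) lies midway between the tips of the shut fingers; the grasp point (between the pads) lies 19 mm behind it; y points along the fingers, z is the direction in which the jaws open and shut, and the axes are right-handed (so a half turn about y gives the same grasp; the last joint's range is limited). The gripper opens to 88 mm and grips with 3 to 60 N. Pads are 18 mm wide; open, the fingers measure 123 mm over their backs; the gripper's body (75 mm by 187 mm) begins 45 mm behind the grasp point.
Start: joints at [1.244, 0.689, -0.195, 1.565, 0.157, 0.902, -0.215], TCP at [0.221, -0.585, 0.239] pointing down, gripper open.
Joint ranges: [-3.01, 3.01], [-0.46, 2.08], [-1.47, 1.51], [0.13, 2.56], [-1, 4.14], [0.04, 2.09], [-2.66, 2.66]. Speed limits (rad/s): [2.57, 2.57, 3.14, 3.14, 3.14, 3.14, 3.14].

INTERFACE

Orientations are given as a unit quaternion [x, y, z, w].
In Python, from plant import r, snapshot, get_calibration, job, boxes_of gives the robot as it stands. The module is installed in compiled form; this text tells all that it offers.
- The arm moves only by the shell command python3 -m handwheel 'ROWS' [OPENING] [FORCE]. ROWS is JSON, a list that holds one entry, the list of rows, each a list of 6 numbers: the shift along the tool's x, y, z as a fraction of full scale, then the turn, a rotation vector about the tool's x, y, z as a fraction of full scale. In form: [[[x, y, z, wx, wy, wz], ...]]. A call has 1 to 12 rows; each row is the pose to reach, as a shift and turn from the pose commanded when the call began, along the tool's axes at that moment, turning the shorter way round; what a row does not reach only later rows make up. Full scale, the value 1, is 100 cm for a shift and 180 degrees for a turn. A row lasts 1/12 s, in which the tool goes at most 41.7 mm and 7.16 degrees, less where a joint would pass 70% of its speed; a pose out of reach is approached as far as the arm can. A call with a number of a shift or a turn outside -1 to 1 is refused whole. A call with a gripper value outside its range is refused whole. OPENING is the opening, from -1 (shut) to 1 (fully open), set as the call begins (- or left out, the last holds). The fingers move at their own pace and stop on an object; FORCE is the grip in N (left out, the last holds). Time passes only in rows, so rows that repeat a pose let the fingers close. It gives the time, the measured TCP pose, the force and the opening at its end, in the units of the state.
- r.get_state(): the state, without advancing time (a new reading comes with each control period).
- snapshot(name): name is "side" or "top"; returns the picture (480x640x3 uint8, red, green, blue); there is no depth.
- get_calibration(name): a dict with "fx", "fy", "cx", "cy" (pixels), "T" (4x4, takes a point from camera to world coordinates). Camera axes: x right, y down, z forward; pixel columns grow to the right and rows downward; lengths in m; the calibration is good to about 2 mm. A picture is of the moment at which its call begins. get_calibration takes no time and is no camera call.
- job.finish_job(): hands the job in, once; it reports no verdict.
Trained networks look in the newest picture that a camera, given by its name, has taken for a name from the list of things; names that differ only in an ending like _2 or _b are one class to them, and where a whole thing is asked for, a point or a joint stands for the part that bears it (a point fixed in the world has none). Each returns a list of dicts, best first, with "confidence" (0 to 1); they miss things now and then, are a little off and sometimes report something else, mostly with a low value. They report only what shows in the picture. A call takes as long as a camera call.
- boxes_of(thing, camera): "bbox" ([left, top, right, bottom] in pixels, round what is visible of it).
The state is a dict: "clock": time; "q": joint angles; "qd": joint speeds; "joint_torque": joint torques, N m; "tool_pos": TCP position; "eef_rot": TCP orientation; "contact_force": force on the tool from outside, world axes, zero at the start; "moment": the same for the moment, N m; "opening": opening from 0.0 (shut) to 1.0 (fully open).
Only numpy, scipy, OpenCV 4.12 (cv2) and the standard library are available. Lean on these libraries where they do the work, as an engineer would, in place of code of your own. Each camera call takes 0.05 s, during which the arm holds its last target. There are 200 camera calls.

TASK

A bush is being seated in a bracket on the yellow bench press: on the grey control box, hold the yellow jog button right down for at least four seconds without a break, so that the press foot stays down over the bush, then let go so that the button and the foot come back up. Do not press the green or the red button.

Things in the scene. Friction and masses are not known exactly. Their poses are not given: they have to be found in the camera images.
- jog (a joint): travel of the yellow jog button in m: 0 = fully up, 0.008 = fully down; it counts as down beyond 0.005. Pressed straight down against a spring (2 N to start, 6 N fully down); springs back when let go. The press foot (black rubber disc under the yellow bench press, which stands to the robot's right) moves with it, 3 mm for each mm.
- jog_top (a point): centre of the top face of the YELLOW jog button: flat round cap 36 mm across, standing 12 mm above a black collar 52 mm across and 12 mm high. The point moves down with the button; its z axis points up. When up, the top face is 84 mm above the bench. It is one of three buttons in a row, 85 mm between centres, in any order.
- start_top (a point): centre of the top face of the GREEN button, else just like the yellow one (same cap, height and spring); must not be pressed. All three stand on the flat top, 60 mm above the bench, of a fixed grey control box 130 mm wide and 280 mm long along the row; nothing on the box is taller than the buttons.
- stop_top (a point): centre of the top face of the RED button, otherwise just like the yellow one (36 mm cap, same height and spring); must not be pressed.

How it is judged:
On the way:
1. the yellow jog button is held down, past 5 mm of its 8 mm travel, for four seconds without a break (value of joint jog above 0.005 m), for 4 s.
At the end, for the whole second after the job is handed in: After the four-second hold the yellow button is let go and fully up again (within 1 mm of its rest position), and with it the press foot (value of joint jog below 0.001 m and distance of jog_top from where it was at the start of the episode below 0.002 m); the robot touches nothing.
It fails at once if the green button is pressed (more than 3 mm down) (distance of start_top from where it was at the start of the episode above 0.003 m).
It fails at once if the red button is pressed (more than 3 mm down) (distance of stop_top from where it was at the start of the episode above 0.003 m).
It also fails if it takes over 35 s, if anything falls off the work surface, if the arm or the gripper's body presses on something with over 40 N, if the wrist force passes 120 N, or if a joint passes its speed limit or range.

## Working session

There is one attempt and no reset: what is moved stays moved. The work goes in short steps, Python scripts to look and compute and a shell command to move; the robot and the scene stay as the last step left them, time stands still between calls to the robot, and variables do not carry over. Pictures are saved under pics/ and viewed, about 8 in all and at most 12, crops included, and the job is handed in when it is done.

```bash
mkdir -p pics
cat > h.py <<'E'
import numpy as np, cv2
from plant import r, snapshot, get_calibration, job, boxes_of
def ray(cam,u,v,z):
    c=get_calibration(cam);T=np.array(c["T"])
    d=T[:3,:3]@np.array([(u-c["cx"])/c["fx"],(v-c["cy"])/c["fy"],1]);o=T[:3,3]
    return o+d*(z-o[2])/d[2]
def proj(cam,p):
    c=get_calibration(cam);T=np.array(c["T"]);q=T[:3,:3].T@(np.array(p)-T[:3,3])
    return c["fx"]*q[0]/q[2]+c["cx"],c["fy"]*q[1]/q[2]+c["cy"]
E
python3 - <<'E'
from h import *
ims=[]
for c in("top","side"):
    im=snapshot(c);cv2.imwrite(f"pics/{c}0.png",im[:,:,::-1])
    for t in("jog_top","start_top","stop_top"):
        for b in boxes_of(t,c)[:2]:
            x=b["bbox"];u,v=(x[0]+x[2])/2,(x[1]+x[3])/2
            print(c,t,np.round(x,1),round(b["confidence"],2),ray(c,u,v,.084).round(4))
s=r.get_state();print(s)
from scipy.spatial.transform import Rotation as R
print(R.from_quat(s["eef_rot"]).as_matrix().round(3))
E
```

```text
top jog_top [309.3 269.7 334.2 299.5] 0.6 [0.4881 0.1249 0.084 ]
top start_top [429.3 260.5 457.8 286.7] 0.79 [ 0.5031 -0.0419  0.084 ]
top stop_top [366.6 267.2 394.6 292.8] 0.79 [0.4944 0.0443 0.084 ]
side jog_top [265.9 259.2 296.7 287.9] 0.84 [0.4828 0.121  0.084 ]
side start_top [329.9 365.7 366.1 402.2] 0.82 [ 0.5   -0.046  0.084]
side stop_top [296.8 308.6 328.4 340.2] 0.91 [0.492 0.038 0.084]
{'clock': 0.4, 'q': array([ 1.24380825,  0.68923849, -0.19458483,  1.56544631,  0.1573221 ,
        0.90248787, -0.21510963]), 'qd': array([ 0.00012906, -0.00284873,  0.00036025, -0.00045582,  0.0007946 ,
       -0.00069271, -0.00189594]), 'joint_torque': array([ 1.05571969e-03, -5.26970708e+01, -1.26511618e+00, -1.53502482e+01,
       -5.20236406e-02,  1.54514502e-03,  4.29742795e-05]), 'tool_pos': array([ 0.22061712, -0.58469723,  0.23861672]), 'eef_rot': array([-0.12689927,  0.69569566, -0.6955654 ,  0.12685777]), 'contact_force': array([-0.39610737, -1.11431075,  1.35578289]), 'moment': array([-0.0211267 , -0.01620262, -0.06027247]), 'opening': 0.9982648960146352}
[[-0.936 -0.     0.353]
 [-0.353  0.    -0.936]
 [ 0.    -1.    -0.   ]]
```

View pics/top0.png

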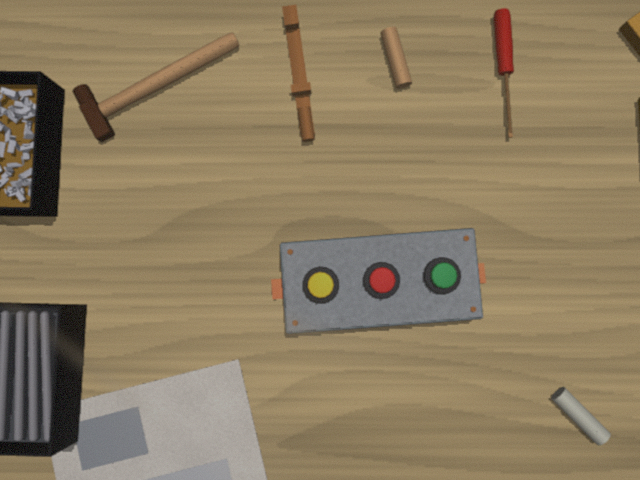

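View pics/side0.png

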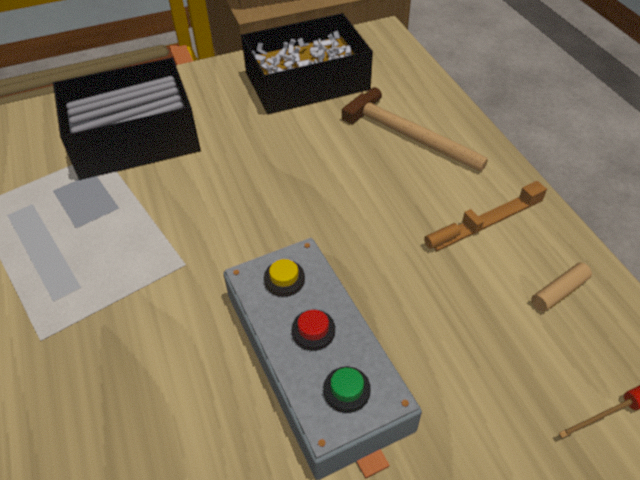

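The two views agree: the row is yellow, red, green from left to right. Yellow is at about (320,285) in the top view and (283,270) in the side view. The box is clear all round. Next I refine the yellow centre by colour and work out the shifts.

Run:
```python
from h import *
from scipy.spatial.transform import Rotation as R
im=cv2.imread("pics/top0.png");h=cv2.cvtColor(im,cv2.COLOR_BGR2HSV)
P={}
for n,(a,b),(u,v) in(("Y",(22,35),(320,285)),("R",(0,8),(381,280)),("G",(45,85),(443,275))):
    m=cv2.inRange(h,(a,150,60),(b,255,255));k=np.zeros_like(m);cv2.circle(k,(u,v),20,255,-1);M=cv2.moments(m&k,True)
    c=M["m10"]/M["m00"],M["m01"]/M["m00"];P[n]=ray("top",*c,.083);print(n,M["m00"],np.round(c,1),P[n].round(4))
d=(P["Y"]-P["G"]);print(np.linalg.norm(d),R.from_quat(r.get_state()["eef_rot"]).as_euler("xyz"))
s=r.get_state();B=R.from_quat(s["eef_rot"]).as_matrix()
for w in((.44,-.25,.239),(*P["Y"][:2],.2)):print(B.T@(np.array(w)-s["tool_pos"]))
print([proj("side",p*[1,1,0]+[0,0,.084]) for p in P.values()])
```

```text
Y 517.0 [320.2 284.5] [0.4882 0.127  0.083 ]
R 499.0 [381.8 279.6] [0.4949 0.0425 0.083 ]
G 1.0 [455. 274.] [ 0.5026 -0.0577  0.083 ]
0.18532511748502312 [-1.57098808e+00 -2.46871078e-05 -2.78077186e+00]
[-0.32341851 -0.00034607 -0.23569383]
[-0.50166227  0.03871391 -0.57142318]
[(np.float64(283.85776238837985), np.float64(268.64529836928375)), (np.float64(313.5645701989387), np.float64(320.52858319189806)), (np.float64(354.62715091197873), np.float64(392.5042709527104))]
```

```bash
python3 -m handwheel '[[[-0.32,0,-0.235,0,0,0],[-0.32,0,-0.235,0,0,0],[-0.32,0,-0.235,0,0,0],[-0.32,0,-0.235,0,0,0],[-0.32,0,-0.235,0,0,0],[-0.32,0,-0.235,0,0,0],[-0.32,0,-0.235,0,0,0],[-0.32,0,-0.235,0,0,0],[-0.32,0,-0.235,0,0,0],[-0.32,0,-0.235,0,0,0],[-0.32,0,-0.235,0,0,0],[-0.32,0,-0.235,0,0,0]]]' -1 20
```

```text
clock: 1.4
tool_pos: [0.438, -0.2506, 0.2388]
eef_rot: [0.128, -0.695, 0.695, -0.128]
contact_force: [-0.6, -0.1, -0.4]
opening: 0.117
```

```bash
python3 -m handwheel '[[[-0.18,0.09,-0.336,0,0,0],[-0.18,0.09,-0.336,0,0,0],[-0.18,0.09,-0.336,0,0,0],[-0.18,0.09,-0.336,0,0,0],[-0.18,0.09,-0.336,0,0,0],[-0.18,0.09,-0.336,0,0,0],[-0.18,0.09,-0.336,0,0,0],[-0.18,0.09,-0.336,0,0,0],[-0.18,0.09,-0.336,0,0,0],[-0.18,0.09,-0.336,0,0,0],[-0.18,0.09,-0.336,0,0,0],[-0.18,0.09,-0.336,0,0,0]]]'
python3 - <<'E'
from h import *
from scipy.spatial.transform import Rotation as R
s=r.get_state();B=R.from_quat(s["eef_rot"]).as_matrix()
print(s["clock"],s["tool_pos"],s["contact_force"],s["opening"],B.T@(np.array([.488,.1262,.092])-s["tool_pos"]))
im=snapshot("side")
u,v=proj("side",s["tool_pos"]);cv2.drawMarker(im,(int(u),int(v)),(255,0,255),0,8)
cv2.imwrite("pics/s1.png",cv2.resize(im[150:420,150:470][:,:,::-1],None,fx=2.2,fy=2.2))
E
```

```text
clock: 2.4
tool_pos: [0.4871, 0.1248, 0.1484]
eef_rot: [0.127, -0.695, 0.696, -0.126]
contact_force: [0.8, -0.1, 0.1]
opening: 0.004
2.4 [0.48709074 0.12475708 0.1484398 ] [ 0.83892692 -0.14200573  0.0950939 ] 0.0036423392492913585 [-0.00140881  0.05643727 -0.00110015]
```

View pics/s1.png

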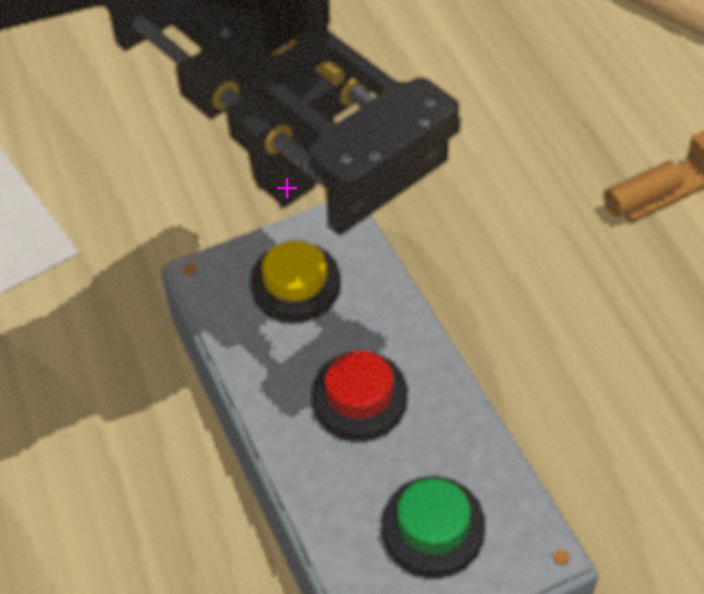

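The tool hangs over yellow, with its marker at crop (287,188) and the cap at (295,268). Red and green are well clear. Now down until it touches, then press.

```bash
python3 -m handwheel '[[[-0.001,0.03,-0.001,0,0,0],[-0.001,0.05,-0.001,0,0,0],[-0.001,0.06,-0.001,0,0,0],[-0.001,0.064,-0.001,0,0,0],[-0.001,0.067,-0.001,0,0,0],[-0.001,0.069,-0.001,0,0,0],[-0.001,0.07,-0.001,0,0,0],[-0.001,0.071,-0.001,0,0,0],[-0.001,0.071,-0.001,0,0,0],[-0.001,0.071,-0.001,0,0,0],[-0.001,0.071,-0.001,0,0,0],[-0.001,0.071,-0.001,0,0,0]]]'
python3 -c "
from h import *
s=r.get_state();print(s['tool_pos'],s['contact_force'])"
```

```text
clock: 3.45
tool_pos: [0.4877, 0.1264, 0.0785]
eef_rot: [0.126, -0.695, 0.696, -0.127]
contact_force: [-0.7, -4.2, 5.3]
opening: 0.005
[0.48773144 0.12638979 0.07845893] [-0.74607021 -4.23421186  5.31453112]
```

Contact force is about 5 N at z 0.0785, so the button is about 5.5 mm down. I'll push a little further, to the stop.

```bash
python3 -m handwheel '[[[0,0.001,0,0,0,0],[0,0.002,0,0,0,0],[0,0.003,0,0,0,0],[0,0.004,0,0,0,0],[0,0.004,0,0,0,0],[0,0.004,0,0,0,0],[0,0.004,0,0,0,0],[0,0.004,0,0,0,0]]]'
python3 - <<'E'
from h import *
s=r.get_state();print(s['clock'],s['tool_pos'],s['contact_force'])
im=snapshot("side")
cv2.imwrite("pics/s2.png",cv2.resize(im[150:420,150:470][:,:,::-1],None,fx=2.2,fy=2.2))
E
```

```text
clock: 4.12
tool_pos: [0.4878, 0.1264, 0.0762]
eef_rot: [0.126, -0.695, 0.696, -0.127]
contact_force: [-4.5, -4.6, 24.4]
opening: 0.005
4.1167 [0.48782495 0.12642034 0.0762149 ] [-4.48796323 -4.56511107 24.44612183]
```

View pics/s2.png

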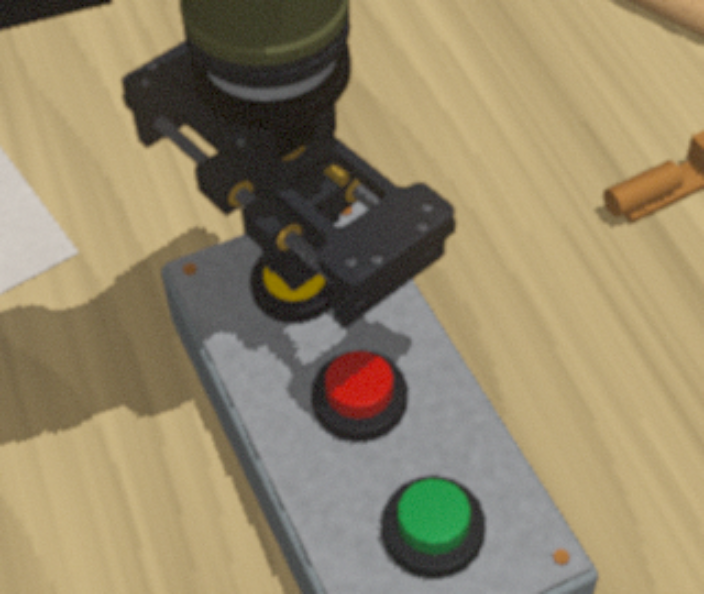

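The button is bottomed out: z is 0.0762, the force is 24 N, and the yellow cap at crop (295,285) sits low in its collar. Holding for 5 s.

```bash
python3 -m handwheel '[[[0,0,0,0,0,0],[0,0,0,0,0,0],[0,0,0,0,0,0],[0,0,0,0,0,0],[0,0,0,0,0,0],[0,0,0,0,0,0],[0,0,0,0,0,0],[0,0,0,0,0,0],[0,0,0,0,0,0],[0,0,0,0,0,0],[0,0,0,0,0,0],[0,0,0,0,0,0]]]'
python3 -m handwheel '[[[0,0,0,0,0,0],[0,0,0,0,0,0],[0,0,0,0,0,0],[0,0,0,0,0,0],[0,0,0,0,0,0],[0,0,0,0,0,0],[0,0,0,0,0,0],[0,0,0,0,0,0],[0,0,0,0,0,0],[0,0,0,0,0,0],[0,0,0,0,0,0],[0,0,0,0,0,0]]]'
python3 -m handwheel '[[[0,0,0,0,0,0],[0,0,0,0,0,0],[0,0,0,0,0,0],[0,0,0,0,0,0],[0,0,0,0,0,0],[0,0,0,0,0,0],[0,0,0,0,0,0],[0,0,0,0,0,0],[0,0,0,0,0,0],[0,0,0,0,0,0],[0,0,0,0,0,0],[0,0,0,0,0,0]]]'
python3 -m handwheel '[[[0,0,0,0,0,0],[0,0,0,0,0,0],[0,0,0,0,0,0],[0,0,0,0,0,0],[0,0,0,0,0,0],[0,0,0,0,0,0],[0,0,0,0,0,0],[0,0,0,0,0,0],[0,0,0,0,0,0],[0,0,0,0,0,0],[0,0,0,0,0,0],[0,0,0,0,0,0]]]'
python3 -m handwheel '[[[0,0,0,0,0,0],[0,0,0,0,0,0],[0,0,0,0,0,0],[0,0,0,0,0,0],[0,0,0,0,0,0],[0,0,0,0,0,0],[0,0,0,0,0,0],[0,0,0,0,0,0],[0,0,0,0,0,0],[0,0,0,0,0,0],[0,0,0,0,0,0],[0,0,0,0,0,0]]]'
```

```text
clock: 5.17
tool_pos: [0.4878, 0.1264, 0.0762]
eef_rot: [0.126, -0.695, 0.696, -0.127]
contact_force: [-4.0, -5.2, 25.1]
opening: 0.01
clock: 6.17
tool_pos: [0.4878, 0.1264, 0.0762]
eef_rot: [0.126, -0.695, 0.696, -0.127]
contact_force: [-4.0, -4.4, 24.4]
opening: 0.008
clock: 7.17
tool_pos: [0.4878, 0.1264, 0.0762]
eef_rot: [0.126, -0.695, 0.696, -0.127]
contact_force: [-5.0, -4.8, 23.7]
opening: 0.012
clock: 8.17
tool_pos: [0.4878, 0.1264, 0.0762]
eef_rot: [0.126, -0.695, 0.696, -0.127]
contact_force: [-4.3, -4.1, 25.2]
opening: 0.005
clock: 9.17
tool_pos: [0.4878, 0.1264, 0.0762]
eef_rot: [0.126, -0.695, 0.696, -0.127]
contact_force: [-4.9, -4.4, 23.9]
opening: 0.009
```

Held for more than 5 s. Now straight up, then a check.

```bash
python3 -m handwheel '[[[0,-0.01,0,0,0,0],[0,-0.03,0,0,0,0],[0,-0.06,0,0,0,0],[0,-0.09,0,0,0,0],[0,-0.11,0,0,0,0],[0,-0.12,0,0,0,0],[0,-0.12,0,0,0,0],[0,-0.12,0,0,0,0],[0,-0.12,0,0,0,0],[0,-0.12,0,0,0,0]]]'
python3 - <<'E'
from h import *
s=r.get_state();print(s['clock'],s['tool_pos'],s['contact_force'],abs(s['qd']).max())
im=snapshot("side")
for t in("jog_top","start_top","stop_top"):print(t,[(np.round(b["bbox"],1),b["confidence"]) for b in boxes_of(t,"side")[:1]])
cv2.imwrite("pics/s3.png",cv2.resize(im[150:420,150:470][:,:,::-1],None,fx=2.2,fy=2.2))
E
```

```text
clock: 10.0
tool_pos: [0.4869, 0.1274, 0.1928]
eef_rot: [0.128, -0.696, 0.696, -0.126]
contact_force: [0.5, 0.2, -0.8]
opening: 0.001
10.0 [0.4869263  0.12740639 0.19276267] [ 0.49334912  0.15399756 -0.76205297] 0.006292600045523807
jog_top [(array([330.3, 368.1, 365.3, 402.8]), 0.73)]
start_top [(array([333.2, 366.4, 363.4, 402.8]), 0.75)]
stop_top [(array([296.8, 310.5, 329.8, 340.4]), 0.88)]
```

View pics/s3.png

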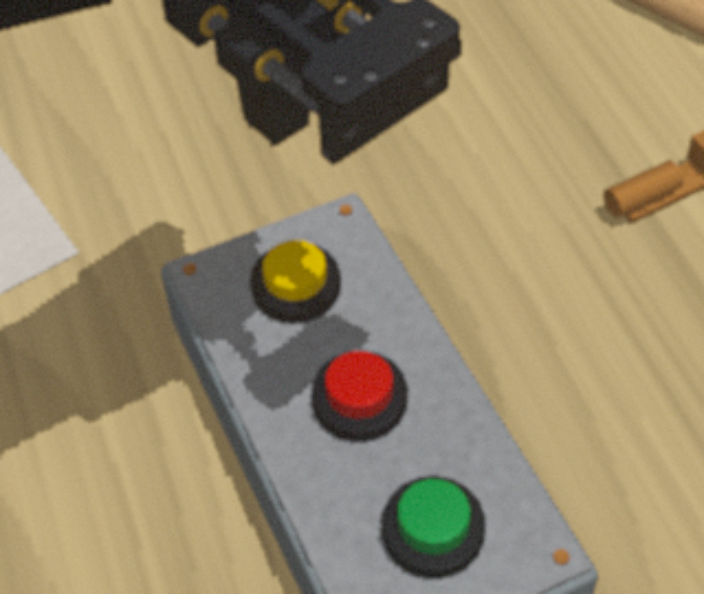

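The yellow cap is back up at crop (295,268), exactly where it was before the press. Red and green haven't moved, and the gripper is free about 0.11 m above the cap.

```bash
python3 -c "
from h import *
print(job.finish_job())"
```

```text
the job is handed in; nothing more can be done
None
```

I held the yellow jog button fully down for over 5 s with the shut fingertips, then let it go and lifted straight up. The job was handed in at about 10 s on the clock. `finish_job` gives no verdict, so success is not confirmed.

- **Hold:** the tool stayed at z = 0.0762, about 7.8 mm of travel, with a steady 24–25 N from clock 4.1 to 9.2 s. That is against the button's stop and below the 40 N limit.
- **After release:** the contact force was below 1 N and the tool was about 0.11 m above the cap. In the last picture yellow was back at its old place, and red and green looked unmoved.
- **Check that disagreed:** in that last picture the network put `jog_top` on the green button (confidence 0.73), so I relied on the picture.
- **Not checked:** the press foot was not visible in either camera, so I inferred that it came back up from the button.

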